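# Click the coil turret round to the tall terminal

### The arm

A 6-joint arm with a two-finger parallel gripper is mounted at the origin on the work surface. World frame = base frame: x ahead of the robot, y to its left, z up, the work surface at z = 0. Lengths are in m, angles in rad, forces in N, time in s.
With the tool pointing down it reaches from about 0.25 to 0.85 m from the base axis. Payload 12.5 kg.
Tool frame: the origin (TCP) lies at the very end of the fingers, on their centre line; the grasp point (between the pads) lies 19 mm behind it; z points along the fingers, y is the line along which they close (so a half turn about z gives the same grasp; the last joint's range is limited). The gripper opens to 93 mm and grips with 3 to 60 N. Pads are 15 mm wide; open, the fingers measure 128 mm over their backs; the gripper's body (75 mm by 188 mm) begins 65 mm behind the grasp point.
Start: joints at [1.066, 0.351, 1.652, -0, 1.139, -0.085], TCP at [0.224, 0.502, 0.219] pointing down, gripper open.
Joint ranges: [-2.75, 2.75], [-0.79, 2.1], [0.01, 2.65], [-1.57, 4.71], [0.07, 3.14], [-2.87, 2.87]. Speed limits (rad/s): [2.22, 2.22, 2.79, 3.14, 3.14, 3.14].

### API

Orientations are given as a unit quaternion [x, y, z, w].
In Python, from rig import robot, imaging, workorder gives the robot as it stands. The module is installed in compiled form; this text tells all that it offers.
- The arm moves only by the tool apply_moves, never from a script. Its argument "moves" is a list of rows, each a list of 6 numbers: the shift along the world's x, y, z in units of 4 cm (1.0 is 4 cm), then the turn, a rotation vector about the world's x, y, z in units of 6 degrees (1.0 is 6 degrees). A call has 1 to 8 rows; each row shifts and turns the commanded pose from where the row before left it; what a row does not reach is not made up. A row lasts 1/10 s, in which the tool goes at most 50 mm and 8.59 degrees, less where a joint would pass 70% of its speed; a pose out of reach is approached as far as the arm can. A call with a number of a shift or a turn outside -1 to 1 is refused whole. A call with a gripper value outside its range is refused whole. "gripper" is the opening, from 0 (shut) to 1 (fully open), set as the call begins (left out, the last holds). The fingers move at their own pace and stop on an object; the grip force is fixed at half the most. Time passes only in rows, so rows that do not move let the fingers close. It gives the time, the measured TCP pose, the force, the opening and the grip force at its end, in the units of the state.
- robot.read_state(): the state, without advancing time (a new reading comes with each control period).
- imaging.read_camera(name): name is "scene" or "top"; returns (picture, depth): 480x640x3 uint8, red, green, blue; 480x640 float32, m along the optical axis (not along the pixel's ray), 0 where there is no reading.
- imaging.camera_info(name): a dict with "intrinsics" (3x3 intrinsics, pixels), "extrinsics" (4x4, takes a point from camera to world coordinates). Camera axes: x right, y down, z forward; pixel columns grow to the right and rows downward; lengths in m; the calibration is good to about 2 mm. A picture is of the moment at which its call begins. camera_info takes no time and is no camera call.
- workorder.finish_job(): hands the job in; it is judged then, once.
The state is a dict: "t": time; "joint_pos": joint angles; "joint_velocities": joint speeds; "tau": joint torques, N m; "tool_pos": TCP position; "tool_rot": TCP orientation; "force": force on the tool from outside, world axes, zero at the start; "moment": the same for the moment, N m; "gripper_width": opening from 0.0 (shut) to 1.0 (fully open); "finger_force": force on a finger pad.
Only numpy, scipy, OpenCV 4.12 (cv2) and the standard library are available. Lean on these libraries where they do the work, as an engineer would, in place of code of your own. Each camera call takes 0.05 s, during which the arm holds its last target. There are 200 camera calls.

### The job

Turn the coil turret, which has an upright wooden handle to turn it with, until it clicks into place with its copper coil standing in front of the tall, slim, ball-topped terminal post, not the low wide one, then let go of it and leave it at rest there.

Things in the scene. Friction and masses are not known exactly. Their poses are not given: they have to be found in the camera images.
- turret_base: Fixed dark wooden board, 230 x 270 x 15 mm. Origin: centre of its underside, on the turret's vertical turning axis. Its x axis points midway between two brass posts, y to the left of that, z up. On it turns a plywood disc 160 mm across, top at 42 mm, with a copper coil (52 mm across, top at 100 mm) 52 mm from the axis and the handle straight opposite. Plunger block at the -x edge: top at 39 mm.
- turret (a joint): Disc angle, rad, counter-clockwise from above. At 0 the coil is on the board's +x side, the handle on -x. Starts within +-0.3, where it turns freely with light friction. A spring plunger snaps over a bump at about 48 degrees (up to about 8 N at the handle) and then holds the disc at the click, +1.047 (coil at the post on the +y side) or -1.047 (post on the -y side). Hard stops just beyond, at +-1.082.
- handle (a point): Upright round wooden handle fixed on the disc, 16 mm in diameter, from 42 to 97 mm above the desk, its axis 65 mm from the turning axis on the side opposite the coil. The point lies on the handle's axis, half-way up, 72 mm above the desk. It goes round with the disc.
- tall_post_ball (a point): Centre of the ball (22 mm across, 93 mm above the desk) on the tall slim brass post (10 mm stem), fixed on the board 115 mm from the turning axis, 60 degrees to one side or the other of the board's x axis. At the same place on the other side stands the low wide brass post (44 mm across, top 43 mm above the desk). Which is on which side varies.

How it is judged:
At the end, for the whole second after the job is handed in: The coil turret rests, let go, in the click on the side where the tall ball-topped post stands, within about 10 degrees short of the 60-degree click (a hard stop 2 degrees beyond keeps it from going further), the disc no longer turning (((y of tall_post_ball in the frame of turret_base above 0 m and value of joint turret between 0.873 and 1.15 rad) or (y of tall_post_ball in the frame of turret_base below 0 m and value of joint turret between -1.15 and -0.873 rad)) and velocity of joint turret between -0.05 and 0.05 rad/s); the robot touches nothing.
It also fails if it takes over 32 s, if anything falls off the work surface, if the arm or the gripper's body presses on something with over 40 N, if the wrist force passes 120 N, or if a joint passes its speed limit or range.

## Working session

There is one attempt and no reset: what is moved stays moved. The work goes in short steps, Python scripts to look and compute and a tool call to move; the robot and the scene stay as the last step left them, time stands still between calls to the robot, and variables do not carry over. Pictures are saved under pics/ and viewed, at most 10 in all, crops included, and the job is handed in when it is done.

Besides the shell and the picture viewer there is one more tool, called as name([rows], argument=value, ...), one row to a line, values as JSON. apply_moves: Moves the arm, as the interface text tells. Its arguments: {"type":"object","properties":{"moves":{"type":"array"},"gripper":{"type":"number"}},"required":["moves"]}

```bash
mkdir -p pics; cat > h.py <<'E'
import numpy as np, cv2
from rig import robot, imaging, workorder
def look(n):
    p,d=imaging.read_camera(n); i=imaging.camera_info(n)
    K=np.array(i["intrinsics"]);T=np.array(i["extrinsics"])
    return p,d,K,T
def cloud(d,K,T):
    v,u=np.mgrid[:480,:640]
    c=np.stack([(u-K[0,2])/K[0,0]*d,(v-K[1,2])/K[1,1]*d,d],-1)
    w=c@T[:3,:3].T+T[:3,3]; w[d<=0]=np.nan
    return w
def ray(u,v,z,K,T):
    r=T[:3,:3]@np.linalg.solve(K,[u,v,1]); s=(z-T[2,3])/r[2]; return T[:3,3]+s*r
E
python3 - <<'E'
from h import *
for n in("top","scene"):
    p,d,K,T=look(n); cv2.imwrite(f"pics/{n}0.png",p[:,:,::-1]); np.savez(f"{n}0.npz",p=p,d=d,K=K,T=T); print(n,T[:3,3].round(3),T[:3,2].round(2))
print(robot.read_state())
E
```

```text
top [0.525 0.057 0.748] [ 0.14 -0.05 -0.99]
scene [ 0.903 -0.378  0.457] [-0.47  0.64 -0.61]
{'t': 0.1, 'joint_pos': array([ 1.06638932e+00,  3.51189238e-01,  1.65233084e+00,  1.89182893e-06,
        1.13910814e+00, -8.45989920e-02]), 'joint_velocities': array([ 6.13091038e-04, -3.05605161e-05, -1.61034321e-03, -1.91745451e-03,
       -5.98359677e-04,  1.67974095e-03]), 'tau': array([ 6.27555164e-04, -4.98027027e+01, -2.85706884e+01,  6.99739857e-02,
        2.38597946e-02, -9.63216348e-05]), 'tool_pos': array([0.22400229, 0.50198971, 0.21816261]), 'tool_rot': array([ 2.08366374e-01,  9.78050707e-01, -4.95240744e-04, -1.51115687e-04]), 'force': array([0.04083623, 0.05545978, 0.18298767]), 'moment': array([-0.02131604,  0.0228754 , -0.0075282 ]), 'finger_force': 0.0, 'gripper_width': 0.9991951334785645}
```

View pics/top0.png

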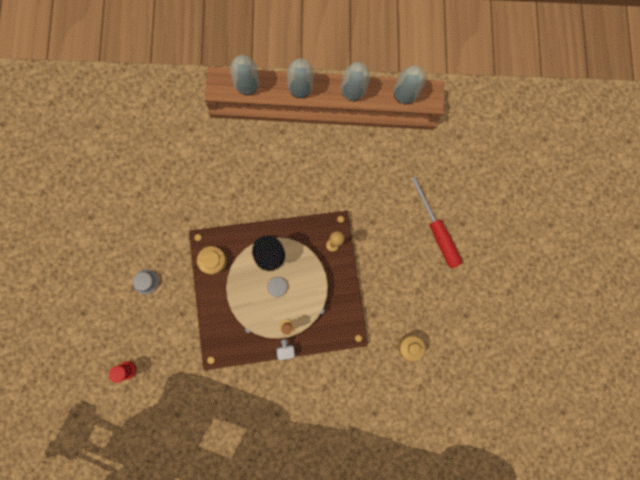

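View pics/scene0.png

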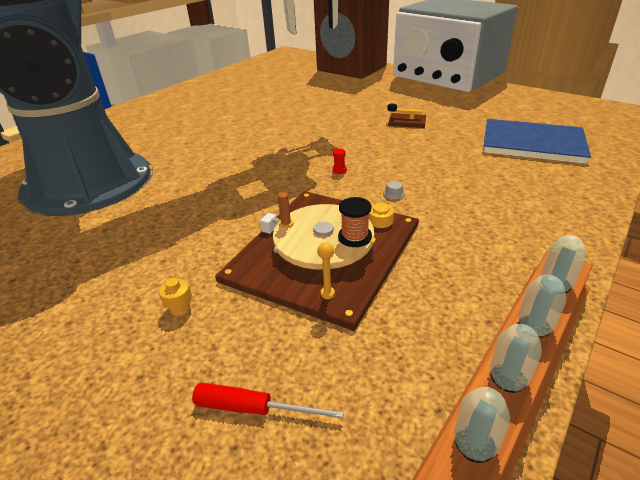

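The top view shows the board centred near (277,288), the coil at (268,253), the handle top at (286,328), the ball of the tall post at (336,239), the low post at (210,260) and the plunger block at (286,352). The scene view agrees: tall post near the camera, low post on the far side.

```bash
python3 - <<'E'
from h import *
f=np.load("top0.npz");p,d,K,T=[f[k] for k in"pdKT"]
w=cloud(d,K,T)
def comp(m,z,name):
    n,l,s,c=cv2.connectedComponentsWithStats(m.astype(np.uint8))
    for i in range(1,n):
        if s[i,4]>12: print(name,s[i,4],c[i].round(1),ray(*c[i],z,K,T).round(4))
R=np.zeros((480,640),bool);R[205:375,185:370]=1
Z=w[:,:,2]
hsv=cv2.cvtColor(p,cv2.COLOR_RGB2HSV)
comp(R&(Z>.088)&(Z<.106),.097,"high")
comp(R&(Z>.034)&(Z<.05),.042,"disc")
comp(R&(abs(Z-.015)<.006),.015,"board")
comp(R&(hsv[:,:,1]<60)&(hsv[:,:,2]>90),.042,"grey")
m=R&(Z>.008)&(Z<.02)&(hsv[:,:,2]<110)
c=max(cv2.findContours(cv2.morphologyEx((R&(Z>.008)).astype(np.uint8),cv2.MORPH_OPEN,np.ones((5,5))),0,1)[0],key=cv2.contourArea)
b=cv2.boxPoints(cv2.minAreaRect(c)); q=np.array([ray(*x,.015,K,T) for x in b]);print(q.round(4),q.mean(0),np.linalg.norm(np.diff(q,axis=0),axis=1))
for n,px in dict(ball=(336,239),low=(210,260),hand=(286,328),hub=(277,287),coil=(268,252),plung=(286,353)).items(): print(n,w[px[1],px[0]].round(4))
E
```

```text
high 165 [337.  238.5] [ 0.6232 -0.0111  0.097 ]
high 815 [267.6 251.2] [0.6026 0.0921 0.097 ]
high 92 [286.6 328.9] [0.4897 0.0623 0.097 ]
disc 6851 [277.6 291.2] [0.5454 0.0778 0.042 ]
disc 587 [210.8 260. ] [0.594  0.1847 0.042 ]
disc 240 [285.4 351. ] [0.4528 0.064  0.042 ]
board 13702 [278.1 291.9] [0.5451 0.0779 0.015 ]
grey 304 [276.7 286.5] [0.553  0.0795 0.042 ]
grey 13 [322.3 311.4] [0.5143 0.0066 0.042 ]
grey 14 [247.  330.5] [0.484  0.1244 0.042 ]
grey 264 [285.2 350.8] [0.4532 0.0644 0.042 ]
[[ 0.6452  0.2337  0.015 ]
 [ 0.6863 -0.0424  0.015 ]
 [ 0.4535 -0.071   0.015 ]
 [ 0.4199  0.1949  0.015 ]] [0.55122733 0.07879676 0.015     ] [0.27916898 0.23456691 0.26806704]
ball [ 0.6216 -0.009   0.1022]
low [0.5938 0.1856 0.0434]
hand [0.4911 0.0631 0.0987]
hub [0.5517 0.0786 0.0522]
coil [0.6011 0.0913 0.1005]
plung [0.4496 0.0631 0.0403]
```

The tall post is on the −y side. The measured axis is ≈ (0.5515, 0.079), board yaw ≈ 8.5°, and the handle is at (0.4905, 0.0625), 63 mm from the axis (65 expected). So the disc goes clockwise to −60° and the handle ends near (0.511, 0.130). I'll cage the handle loosely between the fingers and lead it round.

apply_moves([
  [0.42,-0.69,0,0,0,0.4],
  [0.42,-0.69,0,0,0,0.4],
  [0.42,-0.69,0,0,0,0.4],
  [0.42,-0.69,0,0,0,0.4],
  [0.42,-0.69,0,0,0,0.4],
  [0.42,-0.69,0,0,0,0.4],
  [0.42,-0.69,0,0,0,0.4],
  [0.42,-0.69,0,0,0,0.4],
], gripper=0.6)

```text
t: 0.9
tool_pos: [0.3589, 0.2802, 0.2185]
tool_rot: [0.041, 0.999, -0.0, -0.0]
force: [-0.2, 0.0, -0.0]
gripper_width: 0.597
finger_force: 0.0
```

apply_moves([
  [0.42,-0.69,0,0,0,0.4],
  [0.42,-0.69,0,0,0,0.4],
  [0.42,-0.69,0,0,0,0.4],
  [0.42,-0.69,0,0,0,0.4],
  [0.42,-0.69,0,0,0,0.4],
  [0.42,-0.69,0,0,0,0.4],
  [0.4,-0.68,0,0,0,0.4],
  [0.38,-0.66,0,0,0,0.4],
])

```text
t: 1.7
tool_pos: [0.491, 0.0609, 0.2184]
tool_rot: [-0.126, 0.992, 0.0, -0.0]
force: [0.8, 0.6, 0.5]
gripper_width: 0.604
finger_force: 0.0
```

apply_moves([
  [0,0,-0.7,0,0,0],
  [0,0,-0.7,0,0,0],
  [0,0,-0.7,0,0,0],
  [0,0,-0.7,0,0,0],
  [0,0,-0.6,0,0,0],
  [0,0,-0.4,0,0,0],
  [0,0,-0.25,0,0,0],
  [0,0,0,0,0,0],
])

```text
t: 2.5
tool_pos: [0.4899, 0.0622, 0.0557]
tool_rot: [-0.125, 0.992, 0.0, -0.001]
force: [-0.8, -0.3, 0.5]
gripper_width: 0.599
finger_force: 0.0
```

apply_moves([
  [0,0,0,0,0,0],
  [0,0,0,0,0,0],
  [0,0,0,0,0,0],
  [0,0,0,0,0,0],
  [0,0,0,0,0,0],
], gripper=0.28)

```text
t: 3.0
tool_pos: [0.4906, 0.0623, 0.0569]
tool_rot: [-0.125, 0.992, -0.0, 0.0]
force: [0.1, -0.6, -0.1]
gripper_width: 0.284
finger_force: 0.0
```

```bash
python3 - <<'E'
from h import *
p,d,K,T=look("scene"); cv2.imwrite("pics/s1.png",cv2.resize(p[100:340,180:500,::-1],None,fx=2,fy=2))
s=robot.read_state();print(s["t"],s["tool_pos"],s["force"],s["gripper_width"])
E
```

```text
3.05 [0.49061118 0.06225693 0.05682362] [ 0.14193035 -0.3357379  -0.11444124] 0.2830006587044368
```

View pics/s1.png

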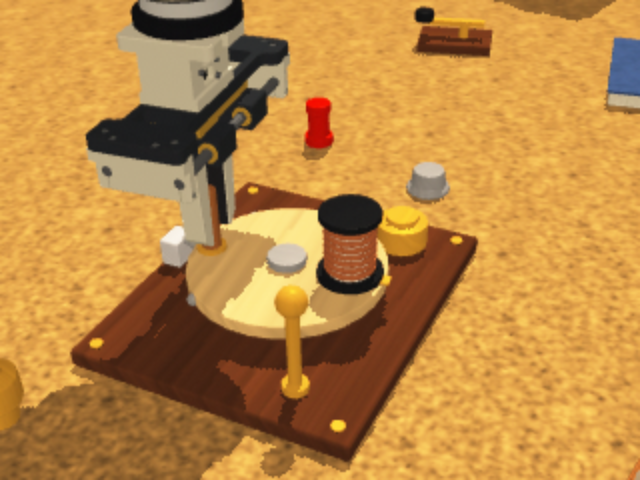

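The handle (crop pixel 212,220) stands between the fingers. I'll lead it clockwise along the arc, turning the tool with it.

apply_moves([
  [-0.033,0.164,0,0,0,-1],
  [-0.016,0.167,0,0,0,-1],
  [0.001,0.167,0,0,0,-1],
  [0.019,0.166,0,0,0,-1],
  [0.036,0.163,0,0,0,-1],
  [0.053,0.159,0,0,0,-1],
  [0.069,0.152,0,0,0,-1],
  [0,0,0,0,0,0],
])

```text
t: 3.85
tool_pos: [0.4959, 0.1082, 0.0567]
tool_rot: [0.239, 0.971, 0.0, 0.0]
force: [0.7, 0.1, -1.0]
gripper_width: 0.281
finger_force: 0.0
```

apply_moves([
  [0.043,0.072,0,0,0,-0.5],
  [0.043,0.072,0,0,0,-0.5],
  [0.05,0.067,0,0,0,-0.5],
  [0.05,0.067,0,0,0,-0.5],
  [0.056,0.062,0,0,0,-0.5],
  [0.056,0.062,0,0,0,-0.5],
  [0,0,0,0,0,0],
])

```text
t: 4.55
tool_pos: [0.5075, 0.1235, 0.0566]
tool_rot: [0.387, 0.922, -0.0, -0.0]
force: [-0.2, 0.7, 0.3]
gripper_width: 0.281
finger_force: 0.0
```

apply_moves([
  [0.062,0.056,0,0,0,-0.5],
  [0.062,0.056,0,0,0,-0.5],
  [0,0,0,0,0,0],
])

```text
t: 4.85
tool_pos: [0.5127, 0.1283, 0.0566]
tool_rot: [0.435, 0.901, 0.0, 0.0]
force: [-0.7, -0.4, 0.4]
gripper_width: 0.282
finger_force: 0.0
```

```bash
python3 - <<'E'
from h import *
s=robot.read_state();print(s["t"],s["tool_pos"],s["force"],s["gripper_width"])
p,d,K,T=look("scene"); cv2.imwrite("pics/s2.png",cv2.resize(p[100:340,180:500,::-1],None,fx=2,fy=2))
E
```

```text
4.85 [0.51265553 0.12831867 0.05660252] [-0.69097073 -0.38681763  0.36528444] 0.28152496615813205
```

View pics/s2.png

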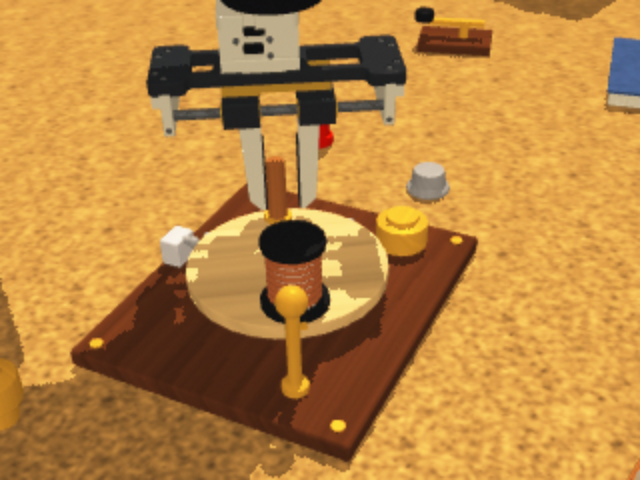

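The coil stands behind the ball post (crop 292,240) and the handle (crop 276,185) sits close to the left, trailing finger. I'll measure the disc angle from the coil top.

```bash
cat > coil.py <<'E'
from h import *
A=np.array([.5515,.079])
for n in("top","scene"):
    p,d,K,T=look(n); w=cloud(d,K,T); r=np.hypot(w[:,:,0]-A[0],w[:,:,1]-A[1])
    m=(abs(w[:,:,2]-.1)<.005)&(r<.085)&(p.max(2)<70)
    k,l,s,c=cv2.connectedComponentsWithStats(m.astype(np.uint8)); 
    for i in range(1,k):
        if s[i,4]>100:
            q=ray(*c[i],.1,K,T)[:2]-A; a=np.degrees(np.arctan2(q[1],q[0])); print(n,s[i,4],c[i].round(),np.hypot(*q).round(4),"joint deg",round(a-8.5,1))
s=robot.read_state();print(s["t"],s["tool_pos"],s["force"])
E
python3 coil.py
```

```text
top 761 [302. 262.] 0.0521 joint deg -55.6
scene 554 [326. 220.] 0.0593 joint deg -57.6
5.0 [0.5124169  0.12820709 0.05659753] [-0.04960582  0.2381418  -0.77785911]
```

The disc is past the bump at about −56° to −58°, with no load on the fingers. I'll nudge a little further to confirm it is in the click.

apply_moves([
  [0.04,0.036,0,0,0,-0.35],
  [0,0,0,0,0,0],
  [0,0,0,0,0,0],
])

```text
t: 5.3
tool_pos: [0.5141, 0.1297, 0.0567]
tool_rot: [0.451, 0.892, 0.0, 0.0]
force: [-0.6, 0.7, -0.7]
gripper_width: 0.284
finger_force: 0.0
```

```bash
python3 coil.py
```

```text
top 763 [303. 263.] 0.0519 joint deg -57.3
scene 550 [325. 220.] 0.0593 joint deg -59.0
5.4 [0.51410288 0.12969606 0.05662598] [0.03161801 0.2530215  0.75515563]
```

apply_moves([
  [0.04,0.034,0,0,0,-0.35],
  [0,0,0,0,0,0],
  [0,0,0,0,0,0],
])

```text
t: 5.7
tool_pos: [0.5157, 0.1311, 0.0566]
tool_rot: [0.468, 0.884, -0.0, -0.0]
force: [-0.3, -0.3, 0.6]
gripper_width: 0.279
finger_force: 0.0
```

```bash
python3 coil.py
```

```text
top 769 [304. 264.] 0.052 joint deg -59.1
scene 572 [323. 220.] 0.0595 joint deg -60.7
5.8 [0.51574296 0.13109432 0.05663671] [-0.34623173 -0.3407409  -0.5719252 ]
```

The disc is now at −59° to −61°. I'll centre the cage, open and lift away.

apply_moves([
  [-0.045,-0.04,0,0,0,0.35],
  [-0.045,-0.04,0,0,0,0.35],
  [0,0,0,0,0,0],
])

```text
t: 6.1
tool_pos: [0.512, 0.1278, 0.0566]
tool_rot: [0.435, 0.9, -0.0, -0.0]
force: [0.3, -1.1, 0.2]
gripper_width: 0.282
finger_force: 0.0
```

apply_moves([
  [0,0,0,0,0,0],
  [0,0,0,0,0,0],
  [0,0,0,0,0,0],
  [0,0,0,0,0,0],
], gripper=0.6)

```text
t: 6.5
tool_pos: [0.5122, 0.1279, 0.0566]
tool_rot: [0.436, 0.9, -0.0, -0.0]
force: [-0.3, 0.4, -0.4]
gripper_width: 0.572
finger_force: 0.0
```

apply_moves([
  [0,0,0.4,0,0,0],
  [0,0,0.6,0,0,0],
  [0,0,0.7,0,0,0],
  [0,0,0.7,0,0,0],
  [0,0,0.7,0,0,0],
  [0,0,0.5,0,0,0],
  [0,0,0,0,0,0],
  [0,0,0,0,0,0],
])

```text
t: 7.3
tool_pos: [0.512, 0.1279, 0.2001]
tool_rot: [0.436, 0.9, -0.0, -0.0]
force: [-0.0, -0.6, -0.3]
gripper_width: 0.6
finger_force: 0.0
```

```bash
python3 coil.py; python3 - <<'E'
from h import *
p,d,K,T=look("scene"); cv2.imwrite("pics/s3.png",cv2.resize(p[100:340,180:500,::-1],None,fx=2,fy=2))
E
```

```text
top 770 [304. 264.] 0.0521 joint deg -59.1
scene 563 [323. 220.] 0.0595 joint deg -60.7
7.4 [0.51157944 0.12784222 0.19931514] [-0.38770288  0.52487151  0.04106063]
```

View pics/s3.png

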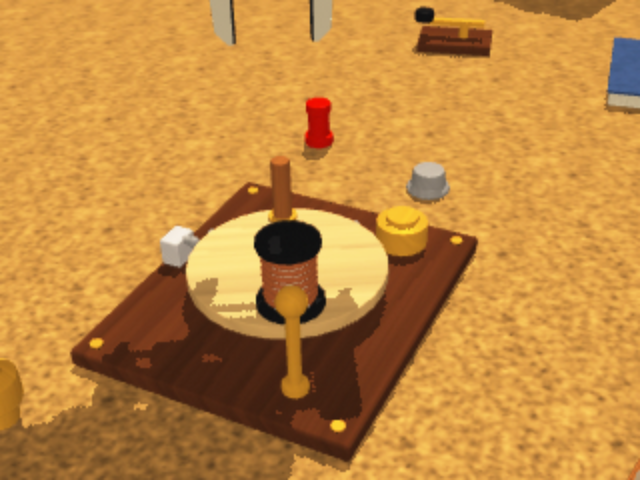

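The coil (crop 288,270) stands at the tall post's ball (crop 292,300). The gripper is clear, and the disc stayed at about −60° after release.

```bash
python3 -c "
from rig import workorder; print(workorder.finish_job())"
```

```text
the job is handed in; nothing more can be done
None
```

I turned the turret to about −60°, with its coil in front of the tall ball-topped post. It stayed there after I let go and lifted the gripper clear, and I handed the job in at about 7.5 s; the hand-in call gave no verdict, and I judged the click from the camera angle (−59° to −61°) because no snap showed in the force readings.

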